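Tip the filter tray and lay the round filter on the light pad

ROBOT

A 6-joint arm with a two-finger parallel gripper is mounted at the origin on the work surface. World frame = base frame: x ahead of the robot, y to its left, z up, the work surface at z = 0. Lengths are in m, angles in rad, forces in N, time in s.
With the tool pointing down it reaches from about 0.25 to 0.775 m from the base axis. Payload 4 kg.
Tool frame: the origin (TCP) lies on the centre line of the jaws, within the pads' length; the fingertips stand 8 mm ahead of it and the grasp point (between the pads) lies 11 mm behind it; y points along the fingers, x is the direction in which the jaws open and shut, and the axes are right-handed (so a half turn about y gives the same grasp; the last joint's range is limited). The gripper opens to 94 mm and grips with 3 to 60 N. Pads are 16 mm wide; open, the fingers measure 119 mm over their backs; the gripper's body (75 mm by 177 mm) begins 78 mm behind the grasp point.
Start: joints at [1.089, 0.087, 1.371, -0, 1.684, -0.103], TCP at [0.203, 0.511, 0.214] pointing down, gripper open.
Joint ranges: [-3.1, 3.1], [-0.76, 2.03], [0.27, 2.55], [-1.08, 4.22], [0.17, 2.65], [-2.57, 2.57]. Speed limits (rad/s): [2.79, 2.79, 3.14, 3.14, 3.14, 3.14].

INTERFACE

Orientations are given as [roll, pitch, yaw] about the fixed x, y, z axes, in that order (R = Rz(yaw) Ry(pitch) Rx(roll)).
In Python, from bench import robot gives the robot as it stands.
- The arm moves only by the tool step_arm, never from a script. Its argument "commands" is a list of rows, each an object with "xyz": the shift along the world's x, y, z in m, a list of three; "twist": the turn, a rotation vector about the world's x, y, z in degrees, a list of three. In form: [{"xyz": [tx, ty, tz], "twist": [ax, ay, az]}, ...]. A call has 1 to 12 rows; each row is the pose to reach, as a shift and turn from the pose commanded when the call began; what a row does not reach only later rows make up. A row lasts 1/12 s, in which the tool goes at most 41.7 mm and 7.16 degrees, less where a joint would pass 70% of its speed; a pose out of reach is approached as far as the arm can. A call with a gripper value outside its range is refused whole. "fingers" is the closure in counts, from 0 (fully open) to 255 (shut), set as the call begins (left out, the last holds). The fingers move at their own pace and stop on an object; the grip force is fixed at half the most. Time passes only in rows, so rows that repeat a pose let the fingers close. It gives the time, the measured TCP pose, the force and the opening at its end, in the units of the state.
- robot.get_obs(): the state, without advancing time (a new reading comes with each control period).
- robot.snapshot(name): name is "scene" or "top" or "wrist"; returns (picture, depth): 384x512x3 uint8, red, green, blue; 384x512 float32, m along the optical axis (not along the pixel's ray), 0 where there is no reading.
- robot.camera_info(name): a dict with "fx", "fy", "cx", "cy" (pixels), "R" (3x3) and "t" (3): a world point X has camera coordinates R X + t. Camera axes: x right, y down, z forward; pixel columns grow to the right and rows downward; lengths in m; the calibration is good to about 2 mm. A picture is of the moment at which its call begins: read the wrist's pose just before it. camera_info takes no time and is no camera call; for the wrist camera it gives the pose at the moment of the call.
- robot.close_job(): hands the job in, once; it reports no verdict.
The state is a dict: "time": time; "joint_positions": joint angles; "qvel": joint speeds; "joint_torque": joint torques, N m; "tool_pos": TCP position; "ee_rot": TCP orientation; "wrist_force": force on the tool from outside, world axes, zero at the start; "wrist_torque": the same for the moment, N m; "width": finger opening in m.
Only numpy, scipy, OpenCV 4.12 (cv2) and the standard library are available. Lean on these libraries where they do the work, as an engineer would, in place of code of your own. Each camera call takes 0.05 s, during which the arm holds its last target.

TASK

The round glass filter lies out of reach under the wire guard of one of the two tipping trays: lift that tray by its ball knob until the filter slides down into the open nose, then lower the tray fully back down. Pick the filter out of the nose and lay it flat on the middle of the round white light pad. Leave the other tray, with the square filter in it, alone.

Things in the scene. Friction and masses are not known exactly. Their poses are not given: they have to be found in the camera images.
- filter: Round dark glass disc in a black ring, 50 mm across, 7 mm thick, 30 g; origin: centre of its underside. Starts loose under the wire guard of a tipping tray. Slid down, it rests in the tray's open nose, its centre 200 mm from the knob along -x; there grasp it across, fingers closing along the tray: one over the floor, one in front of the nose, past the floor's end, where it overhangs 8 mm.
- knob (a point): Centre of the 24 mm steel ball knob at the high end of the round filter's tray; height 56 mm when down. Frame turns with the tray: x nose to knob, y across, z up. Hinge along y, at x -175, z -36 mm, free 0 to 0.65 rad, falls shut. Tipped past 15 deg the filter slides (25 deg: 1 s). Floor top z -32 mm; side walls y +-34 mm, 10 mm high; wire guard from x -123 mm to the knob end, 19 mm high.
- pad: Round white light pad, fixed: 140 mm across at the top (150 mm at the foot), flat top 40 mm above its origin. Origin: centre of its underside on the table, z up.
- plate: Square dark glass plate in a black frame, 50 mm square, 7 mm thick, in the other, identical tipping tray (aluminium, 70 mm wide, about 230 mm long with its knob). Origin: centre of its underside. To be left where it is.
There are look-alikes about, which are no part of the job. Leave any purple or yellow look-alike of the filter alone.

How it is judged:
By the outcome, as a careful person would: the job done as asked, in the order asked, and still so for the second after the job is handed in, with the robot touching nothing.
It also fails if it takes over 58 s, if anything falls off the work surface, if the arm or the gripper's body presses on something with over 40 N, if the wrist force passes 120 N, or if a joint passes its speed limit or range.

## Working session

There is one attempt and no reset: what is moved stays moved. The work goes in short steps, Python scripts to look and compute and a tool call to move; the robot and the scene stay as the last step left them, time stands still between calls to the robot, and variables do not carry over. Pictures are saved under pics/ and viewed, and the job is handed in when it is done.

Besides the shell and the picture viewer there is one more tool, called after "Emit:" in YAML: its name, and indented under it one key for each argument. step_arm: Moves the arm, as the interface text tells. Its arguments: {"type":"object","properties":{"commands":{"type":"array"},"fingers":{"type":"number"}},"required":["commands"]}

```bash
mkdir -p pics
cat > h.py <<'E'
from bench import robot
import numpy as np, cv2
def snap(n,tag):
    ci=robot.camera_info(n); p,d=robot.snapshot(n)
    np.savez('pics/'+tag+'.npz',p=p,d=d,**{k:np.array(ci[k]) for k in ci})
    cv2.imwrite('pics/'+tag+'.png',cv2.resize(p[:,:,::-1],(768,576)))
def load(tag): return np.load('pics/'+tag+'.npz')
def cloud(f):
    d=f['d'];v,u=np.mgrid[:384,:512]
    c=np.stack([(u-f['cx'])/f['fx']*d,(v-f['cy'])/f['fy']*d,d],-1)
    return (c-f['t'])@f['R']
E
python3 - <<'E'
from h import *
snap('scene','s0');snap('top','t0')
print(robot.get_obs())
E
```

```text
{'time': 0.1, 'joint_positions': array([ 1.08889092e+00,  8.78985149e-02,  1.37203867e+00, -5.26336170e-05,
        1.68359846e+00, -1.03118624e-01]), 'qvel': array([-0.00039001, -0.00301958, -0.00395053, -0.00050589,  0.00025807,
       -0.0008943 ]), 'joint_torque': array([ 2.39763118e-03, -3.41252339e+01, -3.03301156e+01,  7.20449514e-02,
        3.04045086e-02, -1.03315347e-04]), 'tool_pos': array([0.20320412, 0.51059355, 0.21244438]), 'ee_rot': array([-1.57064836,  0.00193805,  1.19200382]), 'wrist_force': array([-0.65972814,  0.14988827, -0.17260052]), 'wrist_torque': array([ 0.00545931, -0.01976629, -0.00584453]), 'width': 0.09384019595954347}
```

View pics/t0.png

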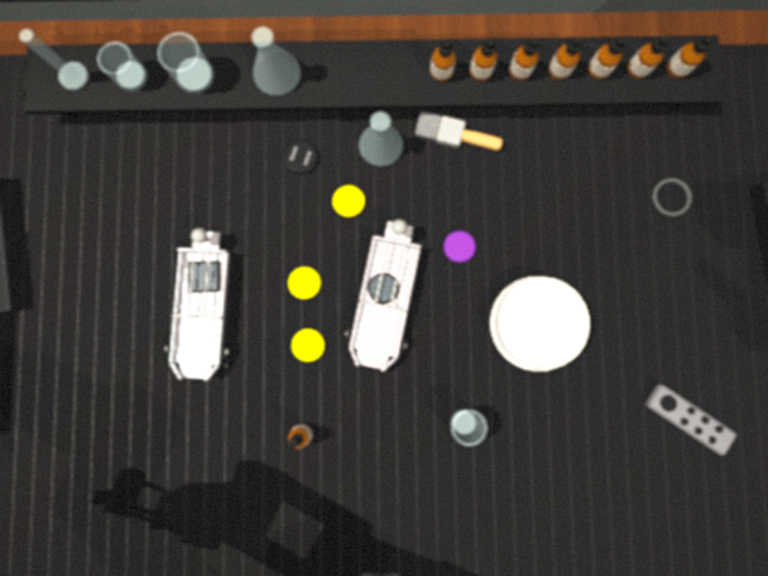

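View pics/s0.png

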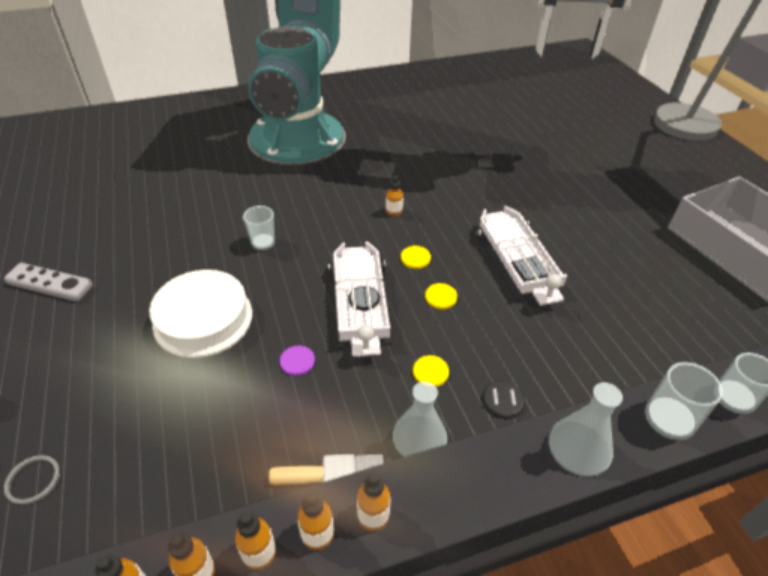

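The top view shows two tipping trays. The one at (385,290) holds a round dark disc under its wires (383,289). The one at (200,310) holds a square plate (204,277). The yellow discs at (348,200), (304,282) and (307,345) and the purple disc at (459,246) are look-alikes on the table. The round filter in the centre tray fits the description. The pad is at (540,323). I'll confirm with a crop and measure.

Run:
```python
from h import *
f=load('t0');c=cloud(f)
cv2.imwrite('pics/t0c.png',cv2.resize(f['p'][130:260,215:415,::-1],(800,520),interpolation=cv2.INTER_CUBIC))
for n,(u,v) in dict(knob=(399,227),nose=(375,365),filt=(383,289),pad=(540,323),knob2=(199,236),lw=(363,240+60),rw=(411,300),yel=(348,200),pur=(459,246),fl=(380,145)).items():
    print(n,c[int(v/1.5),int(u/1.5)].round(4))
# pad top
m=(abs(c[...,2]-.04)<.006)&(f['d']>0)
mm=np.zeros(m.shape,bool);mm[175:255,320:400]=1;m&=mm
pts=c[m]; (cx,cy),r=cv2.minEnclosingCircle(pts[:,:2].astype(np.float32)); print('pad',cx,cy,r,pts.mean(0),np.median(pts[:,2]))
# knob
mm[:]=0;mm[143:165,255:282]=1;m=mm&(c[...,2]>.045);print('knobpts',m.sum(),c[m].mean(0),c[m].min(0),c[m].max(0))
# tray
mm[:]=0;mm[140:250,225:285]=1;m=mm&(c[...,2]>.015)
p=c[m];print(len(p));r=cv2.minAreaRect(p[:,:2].astype(np.float32));print(r,cv2.boxPoints(r))
v=cv2.fitLine(p[:,:2].astype(np.float32),cv2.DIST_HUBER,0,.01,.01);print(v.ravel())
```

```text
knob [ 0.6335 -0.0383  0.0696]
nose [0.4256 0.001  0.0235]
filt [ 0.544  -0.0121  0.032 ]
pad [ 0.4869 -0.2528  0.0419]
knob2 [0.6247 0.2671 0.0643]
lw [0.5262 0.0188 0.0247]
rw [ 5.27e-01 -5.76e-02  4.00e-04]
yel [0.6917 0.0424 0.0072]
pur [ 0.613  -0.1364  0.0059]
fl [ 0.7661 -0.0103  0.0585]
pad 0.48775944113731384 -0.2569355070590973 0.0702139139175415 [ 0.48726617 -0.25661308  0.03998196] 0.0400127916584975
knobpts 90 [ 0.62438851 -0.03606212  0.11214545] [ 0.45838131 -0.04778022  0.04610413] [ 0.64729178 -0.01573946  0.94511414]
2909
((0.5355426073074341, -0.01325899362564087), (0.0947527214884758, 0.23064468801021576), 78.74143981933594) [[ 0.41318992 -0.03720848]
 [ 0.6393961  -0.08223882]
 [ 0.6578953   0.01069049]
 [ 0.43168914  0.05572084]]
[ 0.9761025  -0.21731077  0.52976584 -0.0136945 ]
```

View pics/t0c.png

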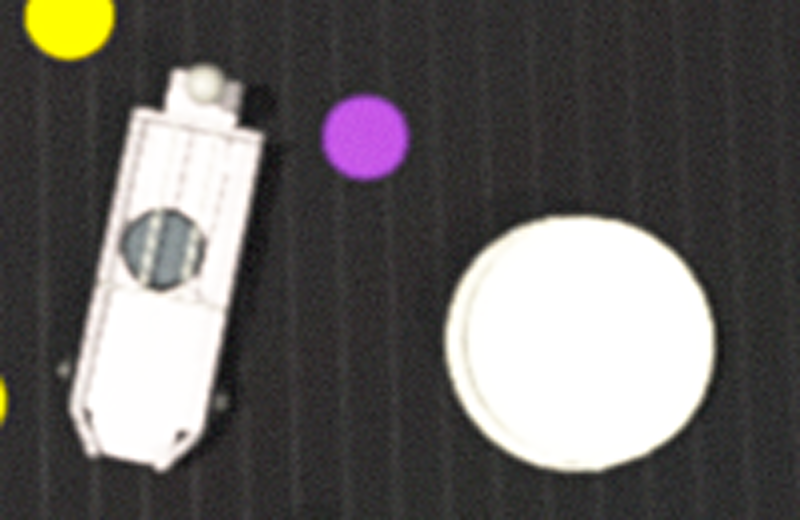

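The crop confirms a round dark disc in a black ring under the wires of the centre tray. Its knob is at the top (207,83 in the crop) and its nose at the bottom. Next I'll refine the knob position and the tray axis.

Run:
```python
from h import *
from scipy.optimize import least_squares
for t in('t0','s0'):
    f=load(t);c=cloud(f)
    dist=np.linalg.norm(c-np.array([.634,-.037,.056]),axis=-1)
    p=c[(dist<.018)&(c[...,2]>.05)]
    s=least_squares(lambda q:np.linalg.norm(p-q,axis=1)-.012,[.634,-.037,.056],loss='soft_l1',f_scale=.002)
    print(t,len(p),s.x,np.sqrt(np.mean(s.fun**2)))
    m=(c[...,2]>.012)&(c[...,2]<.05)&(abs(c[...,0]-.53)<.14)&(abs(c[...,1]+.013)<.08)
    p=c[m][:,:2].astype(np.float32)
    print(len(p),cv2.minAreaRect(p))
    # edges of the tray at body slices
    for x in np.arange(.45,.62,.02):
        q=p[abs(p[:,0]-x)<.006];print(round(x,2),np.percentile(q[:,1],[2,50,98]).round(4))
    col=f['p'].astype(int)
```

```text
t0 84 [ 0.63627614 -0.03769032  0.05550302] 0.0011688922977774617
2791 ((0.5355426073074341, -0.01325899362564087), (0.0947527214884758, 0.23064468801021576), 78.74143981933594)
0.45 [-0.0412 -0.0004  0.038 ]
0.47 [-0.0367  0.0029  0.0459]
0.49 [-0.0415 -0.0043  0.0327]
0.51 [-0.0457 -0.0093  0.0272]
0.53 [-0.0493 -0.0142  0.023 ]
0.55 [-0.0543 -0.0169  0.0183]
0.57 [-0.0593 -0.0219  0.0134]
0.59 [-0.0638 -0.0268  0.0087]
0.61 [-0.0661 -0.0318  0.0039]
s0 99 [ 0.63582892 -0.03818516  0.05612748] 0.0008940584927723553
2084 ((0.5344963669776917, -0.019937798380851746), (0.09232304990291595, 0.23196366429328918), 73.68759155273438)
0.45 [-0.0406  0.002   0.0387]
0.47 [-0.0453  0.0014  0.0439]
0.49 [-0.0411 -0.0002  0.0415]
0.51 [-0.0464 -0.0161  0.0254]
0.53 [-0.05   -0.0147  0.0232]
0.55 [-0.0542 -0.0198  0.0168]
0.57 [-0.0598 -0.0207  0.0127]
0.59 [-0.0635 -0.0297  0.0083]
0.61 [-0.0698 -0.0564  0.0046]
```

Emit:
step_arm:
  commands:
    - {"xyz": [0.01, -0.013, 0], "twist": [0, 0, 0.4]}
    - {"xyz": [0.031, -0.039, 0], "twist": [0, 0, 1]}
    - {"xyz": [0.052, -0.066, 0], "twist": [0, 0, 2]}
    - {"xyz": [0.074, -0.093, 0], "twist": [0, 0, 3]}
    - {"xyz": [0.096, -0.121, 0], "twist": [0, 0, 4]}
    - {"xyz": [0.118, -0.149, 0], "twist": [0, 0, 5]}
    - {"xyz": [0.14, -0.177, 0], "twist": [0, 0, 6]}
    - {"xyz": [0.162, -0.205, 0], "twist": [0, 0, 7]}
    - {"xyz": [0.184, -0.233, 0], "twist": [0, 0, 8]}
    - {"xyz": [0.206, -0.261, 0], "twist": [0, 0, 9]}
    - {"xyz": [0.228, -0.289, 0], "twist": [0, 0, 9.2]}
    - {"xyz": [0.25, -0.317, 0], "twist": [0, 0, 9.2]}
  fingers: 0

```text
time: 1.1
tool_pos: [0.4539, 0.1924, 0.2131]
ee_rot: [-1.57, 0.0, 1.353]
wrist_force: [0.0, 0.4, -0.3]
width: 0.0941
```

Run:
```python
from h import *
f=load('s0');c=cloud(f);K=np.array([.636,-.038,.056]);a=np.radians(-12.5);u=np.array([np.cos(a),np.sin(a),0]);w=np.array([-u[1],u[0],0])
for t in('t0','s0'):
    c=cloud(load(t)).reshape(-1,3)-K;L=np.c_[c@u,c@w,c[:,2]]
    q=L[(abs(L[:,0])<.05)&(abs(L[:,1])<.045)&(L[:,2]>-.045)&(L[:,2]<.04)]
    for x in np.arange(-.045,.03,.006):
        s=q[abs(q[:,0]-x)<.003];
        if len(s):print(t,round(x,3),[(round(y*1e3),round(s[abs(s[:,1]-y)<.004][:,2].max()*1e3)) for y in np.arange(-.04,.041,.008) if (abs(s[:,1]-y)<.004).any()])
```

```text
t0 -0.045 [(-32, -20), (-24, -32), (-16, -14), (-8, -13), (0, -28), (8, -17), (16, -15), (24, -30), (32, -22), (40, -22)]
t0 -0.039 [(-40, -22), (-32, -22), (-24, -31), (-16, -28), (-8, -13), (0, -31), (8, -32), (16, -13), (24, -32), (32, -20), (40, -22)]
t0 -0.033 [(-32, -21), (-24, -30), (-16, -14), (-8, -14), (0, -30), (8, -15), (16, -12), (24, -29), (32, -22), (40, -24)]
t0 -0.027 [(-40, -24), (-32, -22), (-24, -31), (-16, -28), (-8, -13), (0, -31), (8, -31), (16, -13), (24, -32), (32, -22), (40, -22)]
t0 -0.021 [(-40, -12), (-32, -13), (-24, -12), (-16, -13), (-8, -11), (0, -10), (8, -12), (16, -14), (24, -12), (32, -11), (40, -15)]
t0 -0.015 [(-16, -28), (-8, -29), (0, 1), (8, -30), (16, -31)]
t0 -0.009 [(-16, -30), (-8, 7), (0, 13), (8, 8), (16, -29)]
t0 -0.003 [(-16, -28), (-8, 11), (0, 14), (8, 11), (16, -31), (24, -32)]
t0 0.003 [(-16, -29), (-8, 12), (0, 13), (8, 13), (16, -29), (24, -32)]
t0 0.009 [(-16, -30), (-8, 4), (0, 10), (8, 10), (16, -29), (24, -32)]
s0 -0.045 [(-32, -20), (-24, -30), (-16, -12), (-8, -14), (0, -29), (8, -13), (16, -30), (24, -29), (32, -21), (40, -20)]
s0 -0.039 [(-32, -21), (-24, -29), (-16, -12), (-8, -14), (0, -30), (8, -12), (16, -13), (24, -31), (32, -21), (40, -22)]
s0 -0.033 [(-40, -22), (-32, -22), (-8, -13), (8, -15), (16, -13), (32, -22)]
s0 -0.027 [(-24, -43), (-8, -15), (16, -13), (40, -22)]
s0 -0.021 [(-40, -13), (-32, -13), (-24, -14), (-16, -12), (-8, -15), (8, -13), (16, -13), (24, -14), (32, -12), (40, -25)]
s0 -0.015 [(-40, -26), (-32, -19), (-24, -27), (-16, -21), (-8, -12), (8, -31), (16, -29), (24, -16), (32, -20)]
s0 -0.009 [(-16, -29), (-8, -29), (0, 9), (8, -30), (16, -29)]
s0 -0.003 [(-16, -30), (-8, 10), (0, 12), (8, 10), (16, -29)]
s0 0.003 [(-16, -29), (-8, 12), (0, 12), (8, 11), (16, -29)]
s0 0.009 [(-16, -29), (-8, 10), (0, 10), (8, 8), (16, -27)]
s0 0.015 [(-16, -32), (-8, -30), (0, 3), (8, -31), (16, -29)]
```

Emit:
step_arm:
  commands:
    - {"xyz": [0.02, -0.026, 0], "twist": [0, 0, 0]}
    - {"xyz": [0.042, -0.054, 0], "twist": [0, 0, 0]}
    - {"xyz": [0.064, -0.082, 0], "twist": [0, 0, 0]}
    - {"xyz": [0.086, -0.11, 0], "twist": [0, 0, 0]}
    - {"xyz": [0.108, -0.137, 0], "twist": [0, 0, 0]}
    - {"xyz": [0.13, -0.165, 0], "twist": [0, 0, 0]}
    - {"xyz": [0.15, -0.191, -0.01], "twist": [0, 0, 0]}
    - {"xyz": [0.168, -0.214, -0.03], "twist": [0, 0, 0]}
    - {"xyz": [0.178, -0.226, -0.05], "twist": [0, 0, 0]}
    - {"xyz": [0.183, -0.232, -0.075], "twist": [0, 0, 0]}
    - {"xyz": [0.183, -0.232, -0.09], "twist": [0, 0, 0]}
    - {"xyz": [0.183, -0.232, -0.094], "twist": [0, 0, 0]}

```text
time: 2.1
tool_pos: [0.6341, -0.0384, 0.1141]
ee_rot: [-1.562, 0.0, 1.351]
wrist_force: [-0.2, -0.3, 0.0]
width: 0.094
```

Emit:
step_arm:
  commands:
    - {"xyz": [0, 0, -0.001], "twist": [0, 0, 0]}
    - {"xyz": [0, 0, -0.001], "twist": [0, 0, 0]}

```text
time: 2.27
tool_pos: [0.6364, -0.0377, 0.1188]
ee_rot: [-1.571, -0.0, 1.353]
wrist_force: [0.3, -0.4, 0.2]
width: 0.0941
```

Run:
```python
from h import *
o=robot.get_obs();print(o['tool_pos'],o['ee_rot'])
snap('wrist','w1')
from scipy.optimize import least_squares
c=cloud(load('w1'));dist=np.linalg.norm(c-np.array([.636,-.038,.056]),axis=-1)
p=c[(dist<.018)&(c[...,2]>.05)]
s=least_squares(lambda q:np.linalg.norm(p-q,axis=1)-.012,[.634,-.037,.056],loss='soft_l1',f_scale=.002)
print(len(p),s.x,np.sqrt(np.mean(s.fun**2)))
```

```text
[ 0.63642851 -0.03771466  0.11884517] [-1.57093262e+00 -1.68752799e-04  1.35291455e+00]
581 [ 0.63654665 -0.03960997  0.05498986] 0.0004540299062601856
```

View pics/w1.png

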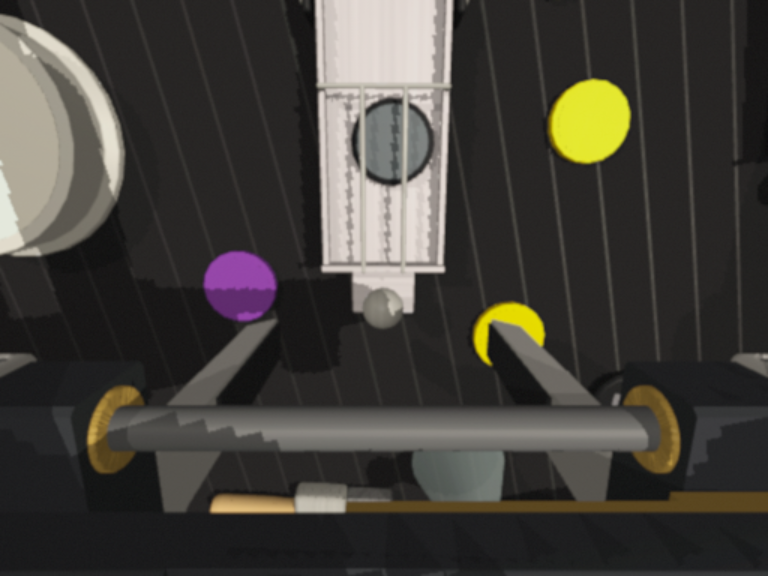

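The ball knob at (382,308) is centred between the fingers and the tray is aligned with the tool. The round filter sits under the wires at (392,142). Descending to the knob.

Emit:
step_arm:
  commands:
    - {"xyz": [0, 0, -0.015], "twist": [0, 0, 0]}
    - {"xyz": [0, -0.001, -0.035], "twist": [0, 0, 0]}
    - {"xyz": [0, -0.001, -0.055], "twist": [0, 0, 0]}
    - {"xyz": [0, -0.001, -0.068], "twist": [0, 0, 0]}
    - {"xyz": [0, -0.001, -0.073], "twist": [0, 0, 0]}
    - {"xyz": [0, -0.001, -0.073], "twist": [0, 0, 0]}
    - {"xyz": [0, -0.001, -0.073], "twist": [0, 0, 0]}

```text
time: 2.9
tool_pos: [0.6371, -0.0389, 0.0468]
ee_rot: [-1.573, -0.0, 1.353]
wrist_force: [0.0, -0.7, -0.3]
width: 0.094
```

Emit:
step_arm:
  commands:
    - {"xyz": [0, 0, 0], "twist": [0, 0, 0]}
    - {"xyz": [0, 0, 0], "twist": [0, 0, 0]}
    - {"xyz": [0, 0, 0], "twist": [0, 0, 0]}
    - {"xyz": [0, 0, 0], "twist": [0, 0, 0]}
    - {"xyz": [0, 0, 0], "twist": [0, 0, 0]}
    - {"xyz": [0, 0, 0], "twist": [0, 0, 0]}
    - {"xyz": [0, 0, 0], "twist": [0, 0, 0]}
    - {"xyz": [0, 0, 0], "twist": [0, 0, 0]}
    - {"xyz": [0, 0, 0], "twist": [0, 0, 0]}
    - {"xyz": [0, 0, 0], "twist": [0, 0, 0]}
  fingers: 255

```text
time: 3.73
tool_pos: [0.6364, -0.039, 0.0454]
ee_rot: [-1.571, -0.0, 1.353]
wrist_force: [0.2, -0.1, 0.3]
width: 0.0309
```

Emit:
step_arm:
  commands:
    - {"xyz": [0, 0, 0], "twist": [0, 0, 0]}
    - {"xyz": [0, 0, 0], "twist": [0, 0, 0]}
    - {"xyz": [0, 0, 0], "twist": [0, 0, 0]}
    - {"xyz": [0, 0, 0], "twist": [0, 0, 0]}

```text
time: 4.07
tool_pos: [0.6366, -0.0382, 0.0455]
ee_rot: [-1.571, -0.001, 1.353]
wrist_force: [0.1, 3.2, -0.4]
width: 0.0223
```

Run:
```python
import numpy as np
u=np.array([.9763,-.2164]);w=np.array([.2164,.9763])
for d in range(0,33,2):
    t=np.radians(d);x,z=.175,.026
    dx=x*np.cos(t)-z*np.sin(t)-x;dz=x*np.sin(t)+z*np.cos(t)-z
    print(d,np.r_[u*dx,dz].round(4),(-d*w).round(2))
```

```text
0 [ 0. -0.  0.] [0. 0.]
2 [-0.001   0.0002  0.0061] [-0.43 -1.95]
4 [-0.0022  0.0005  0.0121] [-0.87 -3.91]
6 [-0.0036  0.0008  0.0182] [-1.3  -5.86]
8 [-0.0052  0.0012  0.0241] [-1.73 -7.81]
10 [-0.007   0.0016  0.03  ] [-2.16 -9.76]
12 [-0.009   0.002   0.0358] [ -2.6  -11.72]
14 [-0.0112  0.0025  0.0416] [ -3.03 -13.67]
16 [-0.0136  0.003   0.0472] [ -3.46 -15.62]
18 [-0.0162  0.0036  0.0528] [ -3.9  -17.57]
20 [-0.019   0.0042  0.0583] [ -4.33 -19.53]
22 [-0.0219  0.0049  0.0637] [ -4.76 -21.48]
24 [-0.0251  0.0056  0.0689] [ -5.19 -23.43]
26 [-0.0284  0.0063  0.0741] [ -5.63 -25.38]
28 [-0.0319  0.0071  0.0791] [ -6.06 -27.34]
30 [-0.0356  0.0079  0.084 ] [ -6.49 -29.29]
32 [-0.0394  0.0087  0.0888] [ -6.92 -31.24]
```

Emit:
step_arm:
  commands:
    - {"xyz": [-0.0005, 0.0001, 0.003], "twist": [-0.2, -1, 0]}
    - {"xyz": [-0.001, 0.0002, 0.0061], "twist": [-0.43, -1.95, 0]}
    - {"xyz": [-0.0016, 0.0003, 0.0091], "twist": [-0.65, -2.93, 0]}
    - {"xyz": [-0.0022, 0.0005, 0.0121], "twist": [-0.87, -3.91, 0]}
    - {"xyz": [-0.0029, 0.0006, 0.0151], "twist": [-1.1, -4.9, 0]}
    - {"xyz": [-0.0036, 0.0008, 0.0182], "twist": [-1.3, -5.86, 0]}
    - {"xyz": [-0.0036, 0.0008, 0.0182], "twist": [-1.3, -5.86, 0]}

```text
time: 4.65
tool_pos: [0.6326, -0.0374, 0.0651]
ee_rot: [-1.678, -0.001, 1.353]
wrist_force: [1.8, 5.1, -0.4]
width: 0.022
```

Run:
```python
from h import *
snap('scene','s1')
o=robot.get_obs();print(o['tool_pos'],o['width'],o['wrist_force'])
f=load('s1');cv2.imwrite('pics/s1c.png',cv2.resize(f['p'][100:270,150:400,::-1],(800,544)))
```

```text
[ 0.6326381  -0.03736837  0.0647763 ] 0.02234160216220771 [ 1.82292339  4.23590568 -0.51650338]
```

View pics/s1c.png

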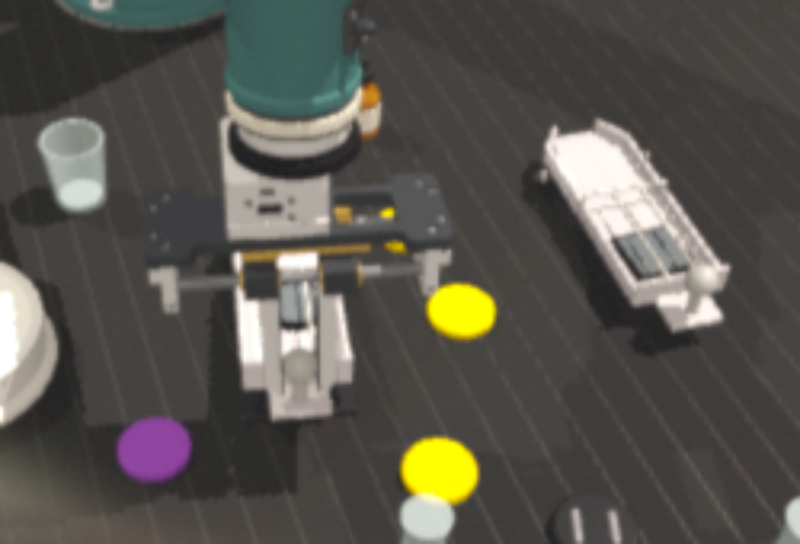

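The ball is held between the fingers (298,365 in the crop) and the tray end has lifted off the table. I'll keep tipping to 28°.

Emit:
step_arm:
  commands:
    - {"xyz": [-0.0016, 0.0004, 0.0059], "twist": [-0.43, -1.95, 0]}
    - {"xyz": [-0.0034, 0.0008, 0.0118], "twist": [-0.86, -3.9, 0]}
    - {"xyz": [-0.0054, 0.0012, 0.0176], "twist": [-1.3, -5.86, 0]}
    - {"xyz": [-0.0076, 0.0017, 0.0234], "twist": [-1.73, -7.81, 0]}
    - {"xyz": [-0.01, 0.0022, 0.029], "twist": [-2.16, -9.76, 0]}
    - {"xyz": [-0.0126, 0.0028, 0.0346], "twist": [-2.6, -11.71, 0]}
    - {"xyz": [-0.0154, 0.0034, 0.0401], "twist": [-3.03, -13.67, 0]}
    - {"xyz": [-0.0183, 0.0041, 0.0455], "twist": [-3.46, -15.62, 0]}
    - {"xyz": [-0.0215, 0.0048, 0.0507], "twist": [-3.89, -17.57, 0]}
    - {"xyz": [-0.0248, 0.0055, 0.0559], "twist": [-4.33, -19.52, 0]}
    - {"xyz": [-0.0283, 0.0063, 0.0609], "twist": [-4.76, -21.48, 0]}
    - {"xyz": [-0.0283, 0.0063, 0.0609], "twist": [-4.76, -21.48, 0]}

```text
time: 5.7
tool_pos: [0.6037, -0.0308, 0.126]
ee_rot: [-2.063, -0.001, 1.354]
wrist_force: [1.9, 5.7, -1.2]
width: 0.0226
```

Emit:
step_arm:
  commands:
    - {"xyz": [0, 0, 0], "twist": [0, 0, 0]}
    - {"xyz": [0, 0, 0], "twist": [0, 0, 0]}
    - {"xyz": [0, 0, 0], "twist": [0, 0, 0]}
    - {"xyz": [0, 0, 0], "twist": [0, 0, 0]}
    - {"xyz": [0, 0, 0], "twist": [0, 0, 0]}
    - {"xyz": [0, 0, 0], "twist": [0, 0, 0]}
    - {"xyz": [0, 0, 0], "twist": [0, 0, 0]}
    - {"xyz": [0, 0, 0], "twist": [0, 0, 0]}
    - {"xyz": [0, 0, 0], "twist": [0, 0, 0]}
    - {"xyz": [0, 0, 0], "twist": [0, 0, 0]}
    - {"xyz": [0, 0, 0], "twist": [0, 0, 0]}
    - {"xyz": [0, 0, 0], "twist": [0, 0, 0]}

```text
time: 6.7
tool_pos: [0.6044, -0.031, 0.1251]
ee_rot: [-2.061, -0.001, 1.353]
wrist_force: [1.8, 6.6, -0.4]
width: 0.0224
```

Run:
```python
from h import *
snap('wrist','w2');snap('scene','s2');snap('top','t2')
f=load('s2');a=cv2.resize(f['p'][100:270,150:400,::-1],(400,272));b=cv2.resize(load('w2')['p'][...,::-1],(400,300))
c=cv2.resize(load('t2')['p'][130:260,180:380,::-1],(400,260))
cv2.imwrite('pics/m2.png',np.hstack([np.vstack([a,c]),np.vstack([b,np.zeros((232,400,3),np.uint8)])]))
```

```text
(no output)
```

View pics/m2.png

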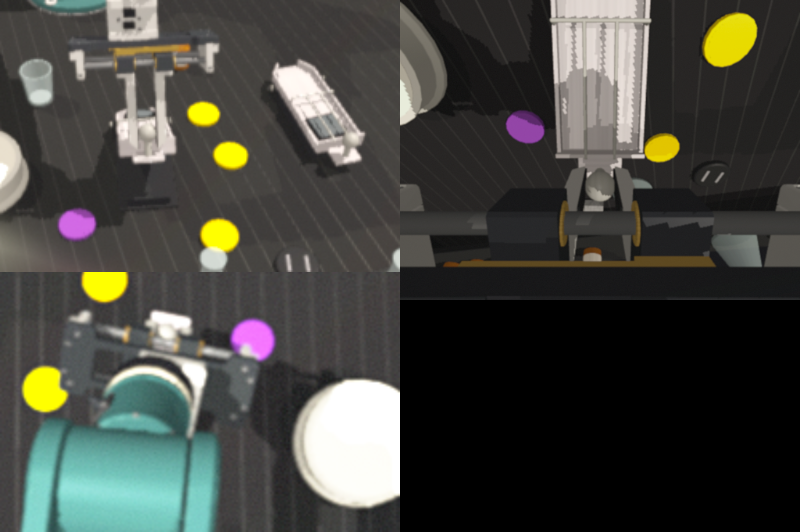

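The wrist view shows the filter gone from under the guard, so it has slid down. I'll wait a little more, then lower along the same arc.

Emit:
step_arm:
  commands:
    - {"xyz": [0, 0, 0], "twist": [0, 0, 0]}
    - {"xyz": [0, 0, 0], "twist": [0, 0, 0]}
    - {"xyz": [0, 0, 0], "twist": [0, 0, 0]}
    - {"xyz": [0, 0, 0], "twist": [0, 0, 0]}
    - {"xyz": [0, 0, 0], "twist": [0, 0, 0]}
    - {"xyz": [0, 0, 0], "twist": [0, 0, 0]}
    - {"xyz": [0, 0, 0], "twist": [0, 0, 0]}
    - {"xyz": [0, 0, 0], "twist": [0, 0, 0]}
    - {"xyz": [0, 0, 0], "twist": [0, 0, 0]}
    - {"xyz": [0, 0, 0], "twist": [0, 0, 0]}

```text
time: 7.68
tool_pos: [0.6044, -0.031, 0.1251]
ee_rot: [-2.061, -0.001, 1.353]
wrist_force: [1.6, 5.7, -0.8]
width: 0.0228
```

Emit:
step_arm:
  commands:
    - {"xyz": [0.0035, -0.0008, -0.005], "twist": [0.43, 1.96, 0]}
    - {"xyz": [0.0068, -0.0015, -0.0102], "twist": [0.87, 3.91, 0]}
    - {"xyz": [0.01, -0.0022, -0.0154], "twist": [1.3, 5.86, 0]}
    - {"xyz": [0.0129, -0.0029, -0.0208], "twist": [1.73, 7.81, 0]}
    - {"xyz": [0.0157, -0.0035, -0.0263], "twist": [2.16, 9.77, 0]}
    - {"xyz": [0.0183, -0.0041, -0.0319], "twist": [2.6, 11.72, 0]}
    - {"xyz": [0.0207, -0.0046, -0.0375], "twist": [3.03, 13.67, 0]}
    - {"xyz": [0.0229, -0.0051, -0.0433], "twist": [3.46, 15.62, 0]}
    - {"xyz": [0.0249, -0.0055, -0.0491], "twist": [3.9, 17.58, 0]}
    - {"xyz": [0.0267, -0.0059, -0.055], "twist": [4.33, 19.53, 0]}
    - {"xyz": [0.0283, -0.0063, -0.0609], "twist": [4.76, 21.48, 0]}

```text
time: 8.6
tool_pos: [0.6329, -0.0374, 0.0639]
ee_rot: [-1.675, -0.001, 1.353]
wrist_force: [1.1, 5.7, -1.8]
width: 0.0226
```

Emit:
step_arm:
  commands:
    - {"xyz": [0.0007, -0.0002, -0.0031], "twist": [0.2, 0.96, 0]}
    - {"xyz": [0.0014, -0.0003, -0.0061], "twist": [0.43, 1.95, 0]}
    - {"xyz": [0.002, -0.0005, -0.0091], "twist": [0.65, 2.93, 0]}
    - {"xyz": [0.0026, -0.0006, -0.0121], "twist": [0.87, 3.91, 0]}
    - {"xyz": [0.0031, -0.0007, -0.0152], "twist": [1.1, 4.9, 0]}
    - {"xyz": [0.0036, -0.0008, -0.0182], "twist": [1.3, 5.86, 0]}
    - {"xyz": [0.0036, -0.0008, -0.0182], "twist": [1.3, 5.86, 0]}
    - {"xyz": [0.0036, -0.0008, -0.0182], "twist": [1.3, 5.86, 0]}
    - {"xyz": [0.0036, -0.0008, -0.0182], "twist": [1.3, 5.86, 0]}

```text
time: 9.35
tool_pos: [0.6365, -0.0382, 0.0457]
ee_rot: [-1.571, -0.001, 1.353]
wrist_force: [1.6, 4.3, -1.1]
width: 0.0223
```

Emit:
step_arm:
  commands:
    - {"xyz": [0, 0, 0], "twist": [0, 0, 0]}
    - {"xyz": [0, 0, 0], "twist": [0, 0, 0]}
    - {"xyz": [0, 0, 0], "twist": [0, 0, 0]}
    - {"xyz": [0, 0, 0], "twist": [0, 0, 0]}
    - {"xyz": [0, 0, 0], "twist": [0, 0, 0]}
    - {"xyz": [0, 0, 0], "twist": [0, 0, 0]}
    - {"xyz": [0, 0, 0], "twist": [0, 0, 0]}
    - {"xyz": [0, 0, 0], "twist": [0, 0, 0]}
  fingers: 0

```text
time: 10.02
tool_pos: [0.6364, -0.0392, 0.0455]
ee_rot: [-1.571, 0.0, 1.352]
wrist_force: [-0.2, -0.6, -0.6]
width: 0.0724
```

Emit:
step_arm:
  commands:
    - {"xyz": [0, 0, 0.01], "twist": [0, 0, 0]}
    - {"xyz": [0, 0, 0.03], "twist": [0, 0, 0]}
    - {"xyz": [0, 0, 0.06], "twist": [0, 0, 0]}
    - {"xyz": [0, 0, 0.09], "twist": [0, 0, 0]}
    - {"xyz": [0, 0, 0.11], "twist": [0, 0, 0]}
    - {"xyz": [0, 0, 0.12], "twist": [0, 0, 0]}
    - {"xyz": [0, 0, 0.12], "twist": [0, 0, 0]}
    - {"xyz": [0, 0, 0.12], "twist": [0, 0, 0]}

```text
time: 10.68
tool_pos: [0.6364, -0.039, 0.1656]
ee_rot: [-1.571, -0.0, 1.353]
wrist_force: [0.4, 0.1, -0.5]
width: 0.0941
```

Run:
```python
from h import *
o=robot.get_obs();print(o['tool_pos'],o['width'])
snap('wrist','w3');snap('scene','s3')
from scipy.optimize import least_squares
c=cloud(load('w3'));dist=np.linalg.norm(c-np.array([.636,-.038,.056]),axis=-1)
p=c[(dist<.018)&(c[...,2]>.05)]
s=least_squares(lambda q:np.linalg.norm(p-q,axis=1)-.012,[.634,-.037,.056],loss='soft_l1',f_scale=.002)
print(len(p),s.x)
b=cv2.resize(load('w3')['p'][...,::-1],(400,300));a=cv2.resize(load('s3')['p'][100:250,150:350,::-1],(400,300))
cv2.imwrite('pics/m3.png',np.hstack([a,b]))
```

```text
[ 0.63639563 -0.03896989  0.16556114] 0.09408645751121633
412 [ 0.63643282 -0.03954739  0.05505114]
```

View pics/m3.png

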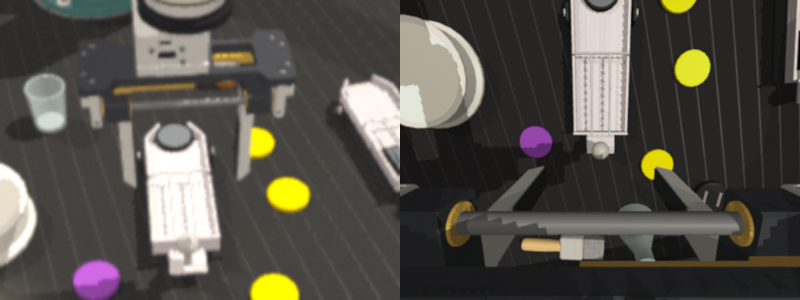

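The tray is back down (knob position unchanged) and the filter rests in the nose (174,135 in the left crop). Moving over it with a -90° turn.

Run:
```python
from h import *
f=load('s3');c=cloud(f);p=f['p'].astype(int)
m=(np.hypot(c[...,0]-.44,c[...,1]-.005)<.045)&(c[...,2]>.026)&(c[...,2]<.036)
m&=(p.max(-1)<150)
q=c[m];print(len(q),q.mean(0),q.min(0),q.max(0),cv2.minEnclosingCircle(q[:,:2].astype(np.float32)))
```

```text
112 [0.44510528 0.00325721 0.03037374] [ 0.41629382 -0.03955894  0.02602539] [0.46608647 0.0292827  0.03368963] ((0.44071587920188904, -0.005138116888701916), 0.034871626645326614)
```

Emit:
step_arm:
  commands:
    - {"xyz": [-0.016, 0.004, 0], "twist": [0, 0, -7]}
    - {"xyz": [-0.032, 0.007, 0], "twist": [0, 0, -14]}
    - {"xyz": [-0.048, 0.011, 0], "twist": [0, 0, -21]}
    - {"xyz": [-0.064, 0.014, 0], "twist": [0, 0, -28]}
    - {"xyz": [-0.08, 0.018, 0], "twist": [0, 0, -35]}
    - {"xyz": [-0.096, 0.021, 0], "twist": [0, 0, -42]}
    - {"xyz": [-0.112, 0.025, 0], "twist": [0, 0, -49]}
    - {"xyz": [-0.128, 0.028, 0], "twist": [0, 0, -56]}
    - {"xyz": [-0.144, 0.032, 0], "twist": [0, 0, -63]}
    - {"xyz": [-0.16, 0.036, 0], "twist": [0, 0, -70]}
    - {"xyz": [-0.178, 0.039, 0], "twist": [0, 0, -77]}
    - {"xyz": [-0.195, 0.043, 0], "twist": [0, 0, -84]}

```text
time: 11.78
tool_pos: [0.4393, 0.0043, 0.1632]
ee_rot: [-1.571, 0.004, -0.12]
wrist_force: [-0.5, 0.2, -0.2]
width: 0.094
```

Emit:
step_arm:
  commands:
    - {"xyz": [0, 0, -0.02], "twist": [0, 0, -6]}
    - {"xyz": [0, 0, -0.045], "twist": [0, 0, -6]}
    - {"xyz": [0, 0, -0.06], "twist": [0, 0, -6]}
    - {"xyz": [0, 0, -0.066], "twist": [0, 0, -6]}
    - {"xyz": [0, 0, -0.066], "twist": [0, 0, -6]}
    - {"xyz": [0, 0, -0.066], "twist": [0, 0, -6]}

```text
time: 12.28
tool_pos: [0.441, 0.0041, 0.0989]
ee_rot: [-1.571, 0.002, -0.218]
wrist_force: [-0.5, 0.5, 0.6]
width: 0.0937
```

Run:
```python
from h import *
o=robot.get_obs();print(o['tool_pos'],o['ee_rot'],o['width'])
snap('wrist','w4')
f=load('w4');c=cloud(f)
d=np.hypot(c[...,0]-.441,c[...,1]-.0045)
q=c[(d<.04)&(c[...,2]>.0285)&(c[...,2]<.034)];print(len(q),q.mean(0),cv2.minEnclosingCircle(q[:,:2].astype(np.float32)))
```

```text
[0.44101215 0.00405499 0.09889696] [-1.57097017  0.00163971 -0.21821928] 0.09366290367727009
2697 [0.44141961 0.00449292 0.03056908] ((0.4510003924369812, 0.002208063378930092), 0.037451811134815216)
```

View pics/w4.png

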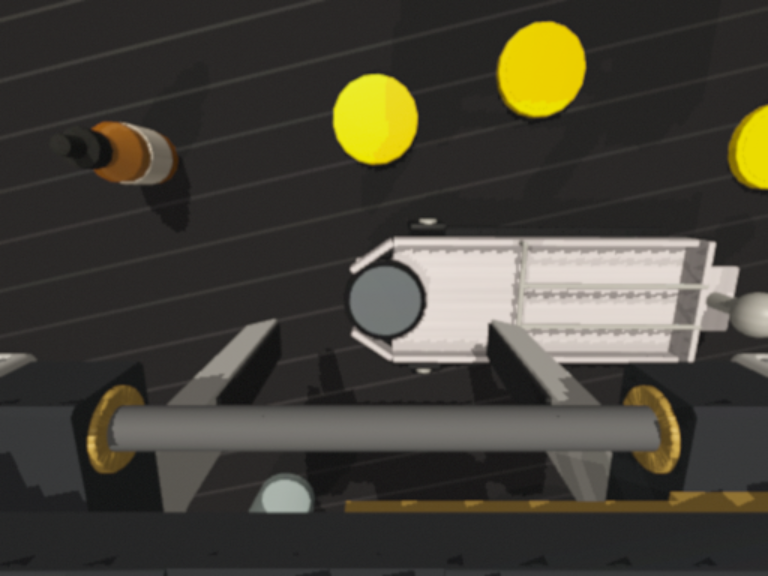

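The filter (386,300) lies in the nose, centred between the jaws. Descending, then checking height and clearance before I close.

Emit:
step_arm:
  commands:
    - {"xyz": [0, 0, -0.015], "twist": [0, 0, 0]}
    - {"xyz": [0, 0, -0.032], "twist": [0, 0, 0]}
    - {"xyz": [0, 0, -0.047], "twist": [0, 0, 0]}
    - {"xyz": [0, 0, -0.058], "twist": [0, 0, 0]}
    - {"xyz": [0, 0, -0.064], "twist": [0, 0, 0]}
    - {"xyz": [0, 0, -0.0655], "twist": [0, 0, 0]}
    - {"xyz": [0, 0, -0.0655], "twist": [0, 0, 0]}
    - {"xyz": [0, 0, -0.0655], "twist": [0, 0, 0]}
    - {"xyz": [0, 0, -0.0655], "twist": [0, 0, 0]}

```text
time: 13.08
tool_pos: [0.4423, 0.0039, 0.0351]
ee_rot: [-1.571, -0.002, -0.218]
wrist_force: [0.7, 0.2, 0.1]
width: 0.0939
```

Run:
```python
from h import *
o=robot.get_obs();print(o['tool_pos'],o['wrist_force'])
c=cloud(load('t0'))
m=(c[...,2]>.02)&(c[...,2]<.3)&(np.hypot(c[...,0]-.33,c[...,1]+.15)<.08)
q=c[m];print(len(q),q.mean(0),q.min(0),q.max(0))
```

```text
[0.44227584 0.00392708 0.03506458] [0.65355267 0.15834206 0.13353999]
251 [ 0.32966949 -0.1393618   0.04885098] [ 0.30900726 -0.16021333  0.02006377] [ 0.3594456  -0.11121606  0.06677598]
```

Emit:
step_arm:
  commands:
    - {"xyz": [0, 0, 0], "twist": [0, 0, 0]}
    - {"xyz": [0, 0, 0], "twist": [0, 0, 0]}
    - {"xyz": [0, 0, 0], "twist": [0, 0, 0]}
    - {"xyz": [0, 0, 0], "twist": [0, 0, 0]}
    - {"xyz": [0, 0, 0], "twist": [0, 0, 0]}

```text
time: 13.5
tool_pos: [0.4414, 0.004, 0.0341]
ee_rot: [-1.571, -0.0, -0.218]
wrist_force: [-0.2, -1.0, -0.4]
width: 0.0941
```

Emit:
step_arm:
  commands:
    - {"xyz": [0, 0, 0], "twist": [0, 0, 0]}
    - {"xyz": [0, 0, 0], "twist": [0, 0, 0]}
    - {"xyz": [0, 0, 0], "twist": [0, 0, 0]}
    - {"xyz": [0, 0, 0], "twist": [0, 0, 0]}
    - {"xyz": [0, 0, 0], "twist": [0, 0, 0]}
    - {"xyz": [0, 0, 0], "twist": [0, 0, 0]}
    - {"xyz": [0, 0, 0], "twist": [0, 0, 0]}
    - {"xyz": [0, 0, 0], "twist": [0, 0, 0]}
    - {"xyz": [0, 0, 0], "twist": [0, 0, 0]}
    - {"xyz": [0, 0, 0], "twist": [0, 0, 0]}
    - {"xyz": [0, 0, 0], "twist": [0, 0, 0]}
    - {"xyz": [0, 0, 0], "twist": [0, 0, 0]}
  fingers: 255

```text
time: 14.5
tool_pos: [0.4417, 0.004, 0.0341]
ee_rot: [-1.571, -0.001, -0.218]
wrist_force: [0.9, -0.4, -0.5]
width: 0.0487
```

The jaws hold at 48.7 mm, which is about the filter's diameter. Lifting.

Emit:
step_arm:
  commands:
    - {"xyz": [0, 0, 0.003], "twist": [0, 0, 0]}
    - {"xyz": [0, 0, 0.01], "twist": [0, 0, 0]}
    - {"xyz": [0, 0, 0.02], "twist": [0, 0, 0]}
    - {"xyz": [0, 0, 0.035], "twist": [0, 0, 0]}
    - {"xyz": [0, 0, 0.05], "twist": [0, 0, 0]}
    - {"xyz": [0, 0, 0.065], "twist": [0, 0, 0]}
    - {"xyz": [0, 0, 0.08], "twist": [0, 0, 0]}
    - {"xyz": [0, 0, 0.09], "twist": [0, 0, 0]}
    - {"xyz": [0, 0, 0.09], "twist": [0, 0, 0]}

```text
time: 15.25
tool_pos: [0.4427, 0.0039, 0.1273]
ee_rot: [-1.57, -0.005, -0.218]
wrist_force: [-0.1, -0.7, -0.0]
width: 0.0489
```

Run:
```python
from h import *
o=robot.get_obs();print(o['tool_pos'],o['width'])
snap('wrist','w5');snap('scene','s5')
b=cv2.resize(load('w5')['p'][...,::-1],(400,300));a=cv2.resize(load('s5')['p'][80:230,150:350,::-1],(400,300))
cv2.imwrite('pics/m5.png',np.hstack([a,b]))
```

```text
[0.44270512 0.00393311 0.12726858] 0.04891244529961905
```

View pics/m5.png

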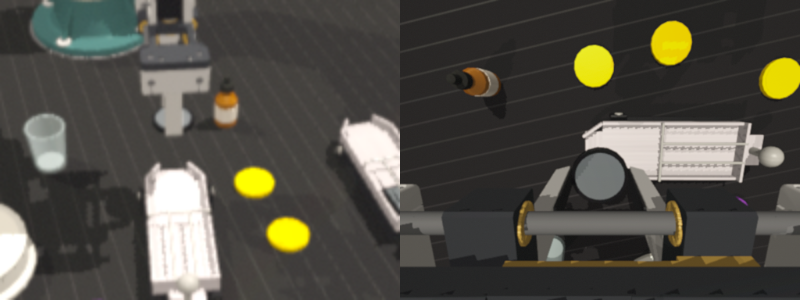

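The filter hangs between the tips (599,175) and the nose is empty. I'll check how it sits in the hand.

Run:
```python
from h import *
f=load('w5');c=cloud(f);p=f['p'].astype(int)
T=np.array([.4424,.0039,.1262])
dz=c[...,2]-T[2]
m=(np.hypot(c[...,0]-T[0],c[...,1]-T[1])<.035)&(abs(dz)<.02)
# central glass region
v,u=np.mgrid[:384,:512]
g=m&(np.hypot(u-255,v-224)<24)
q=c[g];A=np.c_[q[:,:2]-T[:2],np.ones(len(q))];s=np.linalg.lstsq(A,q[:,2],rcond=None)[0]
print(len(q),q.mean(0),np.degrees(s[:2]),s[2])
gl=(m&(p.max(-1)>85)&(abs(u-255)<40)).astype(np.uint8)
q=c[gl>0];print(q.mean(0))
ps=c[m&(abs(u-255)<45)];print('all',ps.min(0),ps.max(0))
```

```text
1784 [0.44258543 0.00564831 0.123601  ] [0.19954608 0.09451446] 0.12359747184270183
[0.44299551 0.00504714 0.12350501]
all [ 0.41541842 -0.02039326  0.11641619] [0.47246867 0.02918642 0.14618965]
```

Emit:
step_arm:
  commands:
    - {"xyz": [0.002, -0.012, 0], "twist": [0, 0, 0]}
    - {"xyz": [0.006, -0.036, 0], "twist": [0, 0, 0]}
    - {"xyz": [0.011, -0.063, 0], "twist": [0, 0, 0]}
    - {"xyz": [0.016, -0.09, 0], "twist": [0, 0, 0]}
    - {"xyz": [0.021, -0.118, 0], "twist": [0, 0, 0]}
    - {"xyz": [0.026, -0.146, 0], "twist": [0, 0, 0]}
    - {"xyz": [0.031, -0.174, 0], "twist": [0, 0, 0]}
    - {"xyz": [0.036, -0.202, 0], "twist": [0, 0, 0]}
    - {"xyz": [0.041, -0.228, 0], "twist": [0, 0, 0]}
    - {"xyz": [0.045, -0.25, 0], "twist": [0, 0, 0]}
    - {"xyz": [0.0465, -0.261, 0], "twist": [0, 0, 0]}
    - {"xyz": [0.0465, -0.261, 0], "twist": [0, 0, 0]}

```text
time: 16.35
tool_pos: [0.4872, -0.2584, 0.1224]
ee_rot: [-1.57, 0.003, -0.221]
wrist_force: [-0.3, -0.7, 0.1]
width: 0.0487
```

The filter is level, with its underside about 10 mm below the TCP. Lowering onto the pad.

Emit:
step_arm:
  commands:
    - {"xyz": [0, 0, -0.012], "twist": [0, 0, 0]}
    - {"xyz": [0, 0, -0.028], "twist": [0, 0, 0]}
    - {"xyz": [0, 0, -0.044], "twist": [0, 0, 0]}
    - {"xyz": [0, 0, -0.058], "twist": [0, 0, 0]}
    - {"xyz": [0, 0, -0.066], "twist": [0, 0, 0]}
    - {"xyz": [0, 0, -0.068], "twist": [0, 0, 0]}
    - {"xyz": [0, 0, -0.07], "twist": [0, 0, 0]}
    - {"xyz": [0, 0, -0.072], "twist": [0, 0, 0]}
    - {"xyz": [0, 0, -0.072], "twist": [0, 0, 0]}
    - {"xyz": [0, 0, -0.072], "twist": [0, 0, 0]}

```text
time: 17.18
tool_pos: [0.4884, -0.2571, 0.0528]
ee_rot: [-1.571, -0.002, -0.218]
wrist_force: [-0.2, 0.6, -0.0]
width: 0.0487
```

Emit:
step_arm:
  commands:
    - {"xyz": [0, 0, -0.001], "twist": [0, 0, 0]}
    - {"xyz": [0, 0, -0.001], "twist": [0, 0, 0]}
    - {"xyz": [0, 0, -0.002], "twist": [0, 0, 0]}
    - {"xyz": [0, 0, -0.002], "twist": [0, 0, 0]}
    - {"xyz": [0, 0, -0.002], "twist": [0, 0, 0]}

```text
time: 17.6
tool_pos: [0.4879, -0.2571, 0.0501]
ee_rot: [-1.571, -0.0, -0.218]
wrist_force: [-0.0, -0.5, -0.4]
width: 0.0488
```

Emit:
step_arm:
  commands:
    - {"xyz": [0, 0, -0.0005], "twist": [0, 0, 0]}
    - {"xyz": [0, 0, -0.0005], "twist": [0, 0, 0]}
    - {"xyz": [0, 0, -0.0005], "twist": [0, 0, 0]}

```text
time: 17.85
tool_pos: [0.4879, -0.2571, 0.05]
ee_rot: [-1.571, -0.0, -0.218]
wrist_force: [-1.6, -0.0, 3.0]
width: 0.0491
```

Run:
```python
from h import *
o=robot.get_obs();print(o['tool_pos'],o['wrist_force'],o['width'])
snap('wrist','w6');c=cloud(load('w6'))
v,u=np.mgrid[:384,:512];q=c[np.hypot(u-255,v-224)<20];print(np.median(q,0))
d=np.hypot(c[...,0]-.4877,c[...,1]+.2568);m=(d>.04)&(d<.068)&(abs(c[...,2]-.04)<.008);print('pad',np.median(c[m],0),m.sum())
```

```text
[ 0.48793206 -0.25705283  0.05001045] [-1.58786155 -0.03730442  3.03630443] 0.04913544677230286
[ 0.4878819  -0.25513329  0.04633625]
pad [ 0.49691072 -0.22368822  0.03942073] 12698
```

View pics/w6.png

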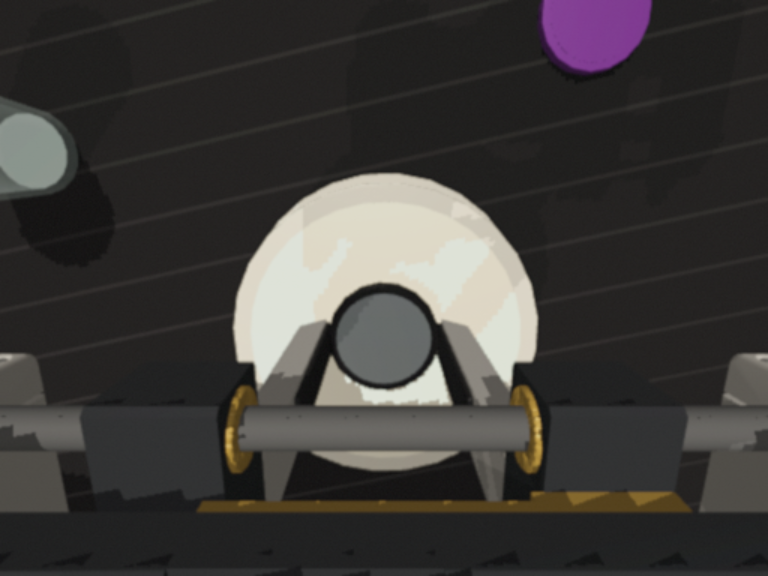

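The filter touches the pad (3 N upward) and sits centred at (385,335). Releasing and retreating.

Emit:
step_arm:
  commands:
    - {"xyz": [0, 0, 0], "twist": [0, 0, 0]}
    - {"xyz": [0, 0, 0], "twist": [0, 0, 0]}
    - {"xyz": [0, 0, 0], "twist": [0, 0, 0]}
    - {"xyz": [0, 0, 0], "twist": [0, 0, 0]}
    - {"xyz": [0, 0, 0], "twist": [0, 0, 0]}
    - {"xyz": [0, 0, 0], "twist": [0, 0, 0]}
  fingers: 0

```text
time: 18.4
tool_pos: [0.4879, -0.2569, 0.0493]
ee_rot: [-1.571, 0.0, -0.218]
wrist_force: [0.4, -1.0, -0.0]
width: 0.0854
```

Emit:
step_arm:
  commands:
    - {"xyz": [0, 0, 0.005], "twist": [0, 0, 0]}
    - {"xyz": [0, 0, 0.015], "twist": [0, 0, 0]}
    - {"xyz": [0, 0, 0.035], "twist": [0, 0, 0]}
    - {"xyz": [0, 0, 0.065], "twist": [0, 0, 0]}
    - {"xyz": [0, 0, 0.095], "twist": [0, 0, 0]}
    - {"xyz": [0, 0, 0.12], "twist": [0, 0, 0]}
    - {"xyz": [-0.02, 0, 0.14], "twist": [0, 0, 0]}
    - {"xyz": [-0.05, 0, 0.15], "twist": [0, 0, 0]}
    - {"xyz": [-0.08, 0, 0.15], "twist": [0, 0, 0]}
    - {"xyz": [-0.1, 0, 0.15], "twist": [0, 0, 0]}
    - {"xyz": [-0.1, 0, 0.15], "twist": [0, 0, 0]}

```text
time: 19.32
tool_pos: [0.3857, -0.2572, 0.2016]
ee_rot: [-1.573, -0.002, -0.22]
wrist_force: [0.3, -0.0, -0.1]
width: 0.094
```

Run:
```python
from h import *
snap('scene','s7');snap('top','t7');snap('wrist','w7')
o=robot.get_obs();print(o['time'],o['tool_pos'],o['qvel'].round(3))
c=cloud(load('s7'))
d=np.hypot(c[...,0]-.488,c[...,1]+.257);m=(d<.04)&(c[...,2]>.0435)&(c[...,2]<.055);q=c[m];print(len(q),q.mean(0),cv2.minEnclosingCircle(q[:,:2].astype(np.float32)),q[:,2].std())
```

```text
19.4667 [ 0.38855229 -0.25715148  0.20033123] [ 0.012  0.026 -0.005 -0.003  0.    -0.002]
296 [ 0.48917412 -0.2549478   0.04708566] ((0.4875101149082184, -0.2552146315574646), 0.0261714868247509) 0.0011570285569778747
```

View pics/s7.png

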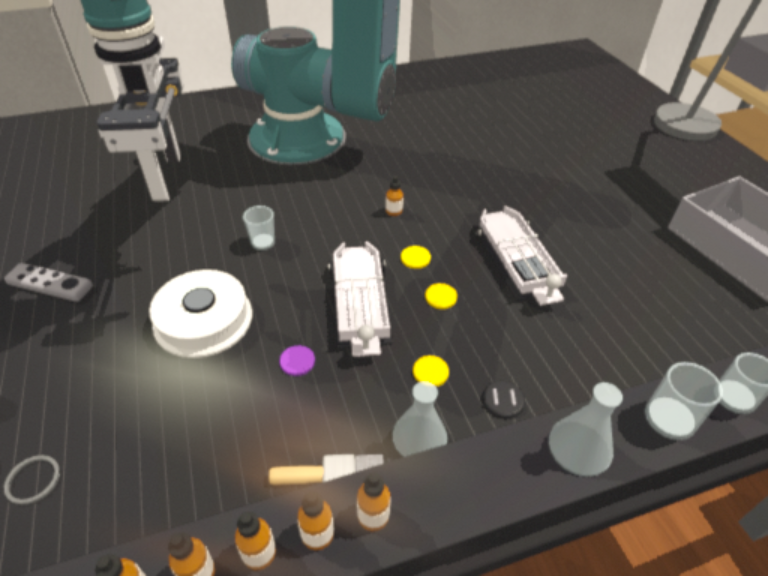

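The filter lies flat in the middle of the pad (199,300). Its tray is down and empty, the square plate's tray looks unchanged, and the arm is clear. Handing in.

```bash
python3 -c "
from bench import robot
print(robot.close_job())"
```

```text
the job is handed in; nothing more can be done
None
```

I tipped the round filter's tray to about 28° by its knob, and the filter slid down into the nose. I then lowered the tray fully and laid the filter on the light pad; the job was handed in at about 19.5 s.

**Last checks:**
- **Filter:** it lies flat, with its top at about 47 mm, which matches the 40 mm pad plus the 7 mm filter. Its centre measured (0.488, -0.255), about 2 mm from the pad centre at (0.488, -0.257).
- **Tray:** before the pick, its knob measured back at its starting position. In the final picture the tray is down and empty.
- **Everything else:** the square plate's tray and the purple and yellow discs look unmoved, and the arm is clear of everything. I judged the other tray and the discs from the picture only.

The highest wrist force in the readings was about 7 N. No check failed or disagreed.

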